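Close the two sample canisters

ROBOT

A 6-joint arm with a two-finger parallel gripper is mounted at the origin on a cart in front of the work surface, level with it; the furniture and walls round the work are solid. World frame = base frame: x ahead of the robot, y to its left, z up, the work surface at z = 0. Lengths are in m, angles in rad, forces in N, time in s.
With the tool pointing down it reaches from about 0.25 to 0.775 m from the base axis. Payload 4 kg.
Tool frame: the origin (TCP) lies at the very end of the fingers, on their centre line; the grasp point (between the pads) lies 19 mm behind it (robot.tcp_to_grasp is the distance from the TCP to the grasp point, in m); z points along the fingers, y is the line along which they close (so a half turn about z gives the same grasp; the last joint's range is limited). The gripper opens to 94 mm and grips with 3 to 60 N. Pads are 16 mm wide; open, the fingers measure 119 mm over their backs; the gripper's body (75 mm by 177 mm) begins 78 mm behind the grasp point.
Start: joints at [1.142, 0.087, 1.371, -0, 1.684, -0.103], TCP at [0.176, 0.521, 0.206] pointing down, gripper open.
Joint ranges: [-3.1, 3.1], [-0.76, 2.03], [0.27, 2.55], [-1.08, 4.22], [0.17, 2.65], [-2.57, 2.57]. Speed limits (rad/s): [2.79, 2.79, 3.14, 3.14, 3.14, 3.14].

INTERFACE

Orientations are given as [roll, pitch, yaw] about the fixed x, y, z axes, in that order (R = Rz(yaw) Ry(pitch) Rx(roll)).
In Python, from bench import robot gives the robot as it stands.
- The arm moves only by the shell command python3 nudge.py 'ROWS'. ROWS is a JSON list of rows, 1 to 20 of them, each an object with the fields jaw (the finger opening in m), tx, ty, tz (the shift in fractions of the full range, 1 being 0.6 m), rz (a turn about the tool's z in a scale on which 1.0 is 2 pi rad); a field left out counts as zero (the opening has to be given); each row shifts and turns the commanded pose from where the row before left it, along the tool's axes as they then stand; what a row does not reach is not made up. A row lasts 1/12 s, in which the tool goes at most 0.0417 m and 0.125 rad, less where a joint would pass 70% of its speed; a pose out of reach is approached as far as the arm can. The fingers move at their own pace and stop on an object; the grip force is fixed at half the most. Time passes only in rows, so rows that do not move let the fingers close. It prints the time, the measured TCP pose, the force, the opening and the grip force at its end. Shift and turn numbers lie between -1 and 1, and a call with a number outside is refused. Input that does not fit is refused with a message, and nothing moves.
- robot.get_obs(): the state, without advancing time (a new reading comes with each control period).
- robot.snapshot(name): name is "scene" or "side" or "wrist"; returns a dict with "color" (480x640x3 uint8, blue, green, red), "fx", "fy", "cx", "cy" (pixels), "extrinsics" (4x4, takes a point from world to camera coordinates). Camera axes: x right, y down, z forward; pixel columns grow to the right and rows downward; lengths in m; the calibration is good to about 2 mm. A picture is of the moment at which its call begins. There is no depth.
- robot.close_job(): hands the job in; it is judged then, once.
The state is a dict: "time": time; "joint_positions": joint angles; "qvel": joint speeds; "joint_torque": joint torques, N m; "tool_pos": TCP position; "ee_rot": TCP orientation; "wrist_force": force on the tool from outside, world axes, zero at the start; "wrist_torque": the same for the moment, N m; "width": finger opening in m; "finger_force": force on a finger pad.
Only numpy, scipy, OpenCV 4.12 (cv2) and the standard library are available. Lean on these libraries where they do the work, as an engineer would, in place of code of your own. Each camera call takes 0.05 s, during which the arm holds its last target. There are 200 camera calls.

TASK

Close both steel sample canisters. The missing lid lies under the low wooden riser: draw it out by its upright tab, set it down flat and let go of it in the clear, take it again by its handle bar and put it on the open canister with the tab between the two ears, then press it down fully home; the lid of the other canister only stands proud, so press that one fully home too. Leave the other things on the table where they are.

Things in the scene. Friction and masses are not known exactly. Their poses are not given: they have to be found in the camera images.
- lid: Loose aluminium lid, 120 g, starting under the riser, tab end out. Origin: centre of its flange's underside; +x to its tab. Flange 98 (x) x 84 x 5 mm (z 0 to 5); plug below it 80 x 66 mm to z -13, foot 74 x 60 mm to z -16 (lying on the table: origin 16 mm up). Black handle bar over the origin, z 11 to 29. Upright steel tab at x 44 to 86, z 0 to 26.
- lid_tab (a point): Top of the loose lid's upright tab, 69 mm from the lid's origin along its +x; pinch here across lid y, 8 mm thick, 26 mm tall. Axes as the lid.
- lid_bar (a point): Centre of the top of the loose lid's handle bar (29 mm above the lid's origin); bar 40 x 14 mm, gripped across lid y. Axes as the lid.
- riser: Low wooden riser fixed to the table, 160 (x) x 300 (y) x 64 mm high, board 8 mm thick, 56 mm clear below; side panels 12 mm thick at y +-138 mm, open at front and back. Origin: centre of its footprint; the front edge is at x -80 mm and faces the robot. Its board covers the lid's handle bar. Two bowls stand on it.
- open_canister: Fixed steel canister with an open mouth, 97 (x) x 83 x 70 mm high; origin: centre of its underside, +x to its two ears. Mouth 85 x 71 mm with a 4 mm lead-in bevel. Ears: upright plates at y +-8 to +-12, x 53 to 88, tops at z 101. The lid goes on with its x axis along the canister's, tab between the ears; fingers holding the tab would hit the ears.
- open_canister_mouth (a point): Centre of the open canister's mouth at rim height, 70 mm above the table; the lid's origin comes here when the lid is fully home. Axes as the canister.
- gasket (a joint): Rubber gasket ring inside the open canister's mouth, depth pushed down (m). 0 at the start: the lid laid on it stands about 8 mm proud of the rim. It slides against about 9 N of friction and stays where it is pushed; the lid's flange meets the rim at 0.008.
- shut_canister: Fixed steel canister of the same size and axes as the open one, whose lid of the same shape is already in its mouth but stands 5 to 8 mm proud. The two canisters stand left and right in either order.
- fitted_lid (a joint): How far the shut canister's lid has been pushed in (m): starts at 0 to 0.003, fully home (flange on the rim) at 0.008. It slides straight down against about 9 N of friction and stays where it is pushed; it cannot be lifted off.
- fitted_bar (a point): Centre of the top of the handle bar of the shut canister's lid, the place to press; 99 mm above the table when home. Axes as the canister.
- riser_bowl_l: Loose white bowl, 92 mm wide, 60 mm high, on the back part of the riser's board, at its left; origin under its centre. Leave it.
- riser_bowl_r: Loose white bowl, 92 mm wide, 60 mm high, on the back part of the riser's board, at its right; origin under its centre. Leave it.
- front_bowl: Loose white bowl, 92 mm wide, 60 mm high, on the table near the robot, left or right of the middle; origin under its centre. Leave it.
- timer: Loose flat white timer 64 x 68 x 17 mm near the robot, on the other side of the middle; origin under its centre. Leave it.
- back_bowl: Loose white bowl, 92 mm wide, 60 mm high, at the left behind the canister; origin under its centre. Leave it.
- sample_tin: Loose tinplate box 73 x 65 x 52 mm at the right behind the canister; origin under its centre. Leave it.
- spoon: Loose steel spoon 192 mm long lying at the left; origin under its middle. Leave it.

How it is judged:
On the way:
1. the lid lies flat on the table, clear of the riser's board, and is let go (x of lid in the frame of riser below -0.1 m and height (world z) of lid below 0.02 m and angle between lid's own z axis and vertical below 0.08 rad and contact force between the fingers and lid below 0.1 N), for 0.2 s.
At the end, for the whole second after the job is handed in: The loose lid is on the open canister, tab between the ears, level, its flange within 2 mm of the rim; the other canister's lid is pushed in to within 1.8 mm of its rim; no other loose thing has shifted by 30 mm (horizontal distance between lid and open_canister_mouth below 0.006 m and z of lid in the frame of open_canister_mouth below 0.002 m and x of lid_tab in the frame of open_canister above 0.05 m and angle between lid's own z axis and vertical below 0.04 rad and linear speed of lid below 0.02 m/s and value of joint each of gasket, fitted_lid above 0.0062 m); the robot touches nothing.
It fails at once if another loose thing was shifted by more than 30 mm (distance of any of riser_bowl_l, riser_bowl_r, front_bowl, timer, back_bowl, sample_tin, spoon from where it was at the start of the episode above 0.03 m).
It also fails if it takes over 62 s, if anything falls off the work surface, if the arm or the gripper's body presses on something with over 40 N, if the wrist force passes 120 N, or if a joint passes its speed limit or range.

## Working session

There is one attempt and no reset: what is moved stays moved. The work goes in short steps, Python scripts to look and compute and a shell command to move; the robot and the scene stay as the last step left them, time stands still between calls to the robot, and variables do not carry over. Pictures are saved under pics/ and viewed, at most 13 in all, crops included, and the job is handed in when it is done.

```bash
ls; mkdir -p pics; python3 - <<'E'
from bench import robot
import cv2
o=robot.get_obs();print(o['time'],o['tool_pos'],o['ee_rot'],o['wrist_force'],o['width'])
for n in("scene","side"):
    s=robot.snapshot(n);cv2.imwrite(f"pics/{n}0.png",s["color"]);print(n,s["fx"],s["fy"],s["cx"],s["cy"],s["extrinsics"].tolist() if hasattr(s["extrinsics"],'tolist') else s["extrinsics"])
E
```

```text
bench.py
nudge.py
pics
0.0 [0.17581594 0.52055108 0.20432387] [-3.13943373e+00 -1.93364338e-04  2.81579973e+00] [-0.31163041  0.05515243  0.51135395] 0.0937296004780599
scene 467.3585804990033 467.3585804990033 315.6209290512303 243.72798250731273 [[0.8669771012863338, -0.4982695350849772, 0.008841733503502452, -0.45918803562962685], [-0.34292237856814617, -0.6093625648922509, -0.7148996480521603, 0.30035199052666045], [0.3616005366731518, 0.6167695962951953, -0.6991711642820736, 1.0014176092231892], [0.0, 0.0, 0.0, 1.0]]
side 537.6618824077837 537.6618824077837 324.3905677600952 237.20080204130556 [[-0.9991769168628316, -0.03957780534996201, -0.00889303841026965, 0.5424271729202228], [-0.011169634174300724, 0.47919088680053024, -0.8776396374821124, 0.0406419218339481], [0.03899651370184658, -0.8768179351102494, -0.4792385424693008, 1.6169308422512993], [0.0, 0.0, 0.0, 1.0]]
```

View pics/scene0.png

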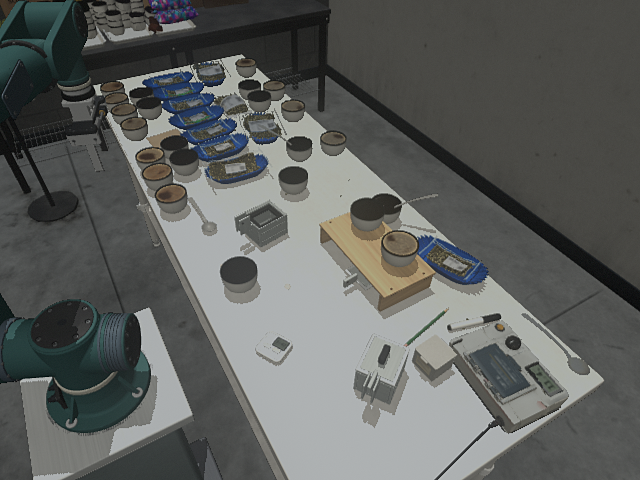

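View pics/side0.png

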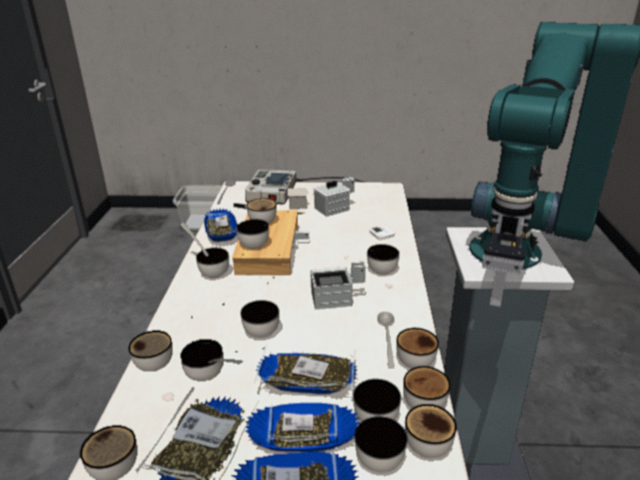

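The scene picture shows the open canister at (262,222), the riser with the lid's tab at (350,282), and the shut canister at (382,365). The front bowl is at (239,274) and the timer at (274,347). I'll enlarge these areas.

```bash
python3 - <<'E'
import cv2,numpy as np
i=cv2.imread("pics/scene0.png")
def c(x,y,w,h,k):return cv2.resize(i[y:y+h,x:x+w],None,fx=k,fy=k,interpolation=cv2.INTER_CUBIC)
a=c(225,190,80,60,5);b=c(310,200,80,60,5)[:0]
t=np.hstack([c(225,195,80,60,5),c(335,325,80,60*1,5)])
l=np.hstack([c(335,255,80,60,5),c(335,375,80,60,5)])
cv2.imwrite("pics/crop1.png",np.vstack([t,l]))
E
```

```text
(no output)
```

View pics/crop1.png

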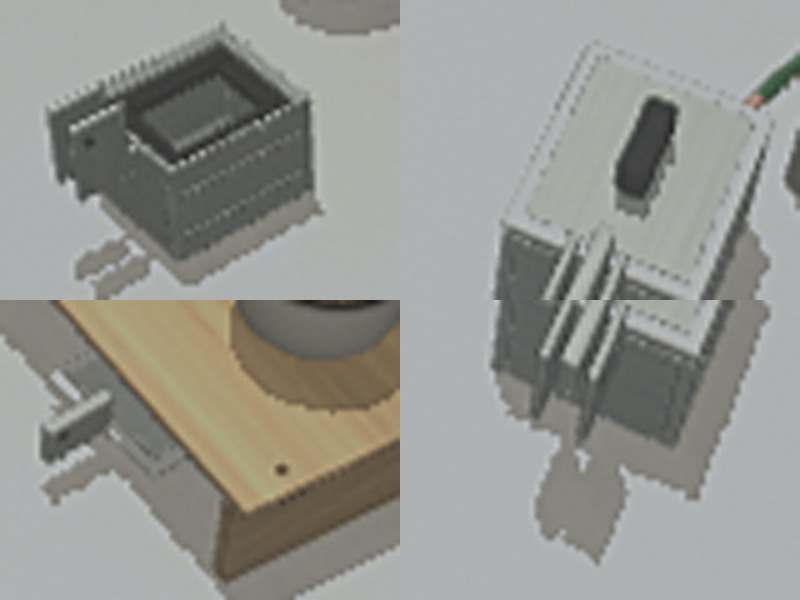

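The crops show the rim corners, ears, bar and tab clearly. I'll fit the poses from these pixels.

```bash
cat > h.py <<'E'
import numpy as np
from scipy.optimize import least_squares
S=dict(f=467.3585804990033,c=(315.6209290512303,243.72798250731273),E=np.array([[0.8669771012863338,-0.4982695350849772,0.008841733503502452,-0.45918803562962685],[-0.34292237856814617,-0.6093625648922509,-0.7148996480521603,0.30035199052666045],[0.3616005366731518,0.6167695962951953,-0.6991711642820736,1.0014176092231892]]))
def cam(s):return dict(f=s["fx"],c=(s["cx"],s["cy"]),E=np.array(s["extrinsics"])[:3])
def proj(C,P):
    q=np.c_[P,np.ones(len(P))]@C['E'].T
    return C['f']*q[:,:2]/q[:,2:]+C['c']
def ray(C,uv,z):
    R,t=C['E'][:,:3],C['E'][:,3];o=-R.T@t
    d=R.T@np.r_[(np.array(uv)-C['c'])/C['f'],1];return (o+d*(z-o[2])/d[2])
def fit(C,pts,uv,x0,fixz=True):
    pts=np.array(pts,float);uv=np.array(uv,float)
    def W(p):
        c,s=np.cos(p[2]),np.sin(p[2]);return np.c_[p[0]+c*pts[:,0]-s*pts[:,1],p[1]+s*pts[:,0]+c*pts[:,1],pts[:,2]]
    r=least_squares(lambda p:(proj(C,W(p))-uv).ravel(),x0,x_scale=[.01,.01,.1],loss='soft_l1')
    return r.x,np.round(proj(C,W(r.x))-uv,1).tolist()
E
python3 - <<'E'
from h import *
def px(o,l):return [(o[0]+(u+.5)/5-.5,o[1]+(v+.5)/5-.5) for u,v in l]
a=px((225,195),[(220,28),(308,97),(172,170),(180,258),(313,195),(50,105)])
b=px((335,325),[(190,42),(370,120),(103,222),(247,145)])+px((335,375),[(300,52),(95,72),(270,143)])
l=px((335,255),[(40,130),(108,93),(68,62),(160,168)])
for n,L,z in(("open",a,.07),("shut",b,.08),("lid",l,.03)):
    print(n,[np.round(ray(S,u,z)[:2],3).tolist() for u in L])
E
```

```text
open [[0.549, 0.306], [0.566, 0.228], [0.475, 0.21], [0.45, 0.147], [0.531, 0.156], [0.438, 0.292]]
shut [[0.543, -0.222], [0.586, -0.291], [0.462, -0.276], [0.534, -0.275], [0.51, -0.344], [0.436, -0.311], [0.477, -0.369]]
lid [[0.592, -0.028], [0.635, -0.024], [0.629, 0.005], [0.63, -0.078]]
```

```bash
python3 - <<'E'
from h import *
def px(o,l):return [(o[0]+(u+.5)/5-.5,o[1]+(v+.5)/5-.5) for u,v in l]
a=px((225,195),[(220,28),(308,97),(172,170),(180,258),(313,195),(50,105)])
b=px((335,325),[(190,42),(370,120),(103,222),(247,145)])+px((335,375),[(300,52),(95,72),(270,143)])
l=px((335,255),[(40,130),(108,93),(68,62),(160,168)])
A=[(-.0485,-.0415,.07),(-.0485,.0415,.07),(.0485,.0415,.07),(.0485,.0415,0),(-.0485,.0415,0),(.088,-.012,.101)]
B=[(-.049,-.042,.0815),(-.049,.042,.0815),(.049,-.042,.0815),(0,0,.1055),(.049,.042,.0815),(.0485,-.0415,0),(.0485,.0415,0)]
L=[(.086,-.004,.042),(.044,-.004,.042),(.049,-.042,.021),(.049,.042,.021)]
print(fit(S,A,a,[.51,.26,3.3]));print(fit(S,B,b,[.53,-.28,3.7]));print(fit(S,L,l,[.68,-.03,3.14]))
# riser: front top edge corners, bowl, timer approx
for u,v,z in((320,224,.064),(384.5,297,.064),(239,265,.06),(274,347,.017)):print(ray(S,(u,v),z))
E
```

```text
(array([0.51270217, 0.25993934, 3.33123163]), [[0.4, -1.0], [0.7, -0.4], [-0.5, 0.3], [-0.2, 1.2], [0.5, -1.5], [-1.0, 0.7]])
(array([ 0.52515932, -0.28342431,  3.73729829]), [[-0.3, -0.4], [1.3, -1.1], [-0.4, 0.0], [0.2, -2.0], [-0.1, 1.0], [-1.1, 0.1], [0.7, 2.1]])
(array([ 0.67747665, -0.0306879 ,  3.2043772 ]), [[1.0, -2.0], [0.9, -1.4], [-2.0, 1.9], [-0.6, 1.5]])
[0.63003975 0.15178967 0.064     ]
[ 0.63294902 -0.14358354  0.064     ]
[0.3778203  0.12237499 0.06      ]
[ 0.35830829 -0.10991676  0.017     ]
```

The rows are not in the units I measure in: shifts go in shares of 0.6 m and turns go in shares of 2 pi rad. I convert before sending: -0.11 rad / 6.2832 = -0.0175.

```bash
cat >> h.py <<'E'
def to(p,yaw=None):
    """print tool-axis shift (after the turn) from measured pose to world TCP p"""
    from bench import robot
    from scipy.spatial.transform import Rotation as Ro
    o=robot.get_obs();y=o['ee_rot'][2];t=0
    if yaw is not None:
        t=-((yaw-y+np.pi)%(2*np.pi)-np.pi);y=y-t
    d=Ro.from_euler('xyz',[np.pi,0,y]).inv().apply(np.array(p)-o['tool_pos'])
    print('t',round(o['time'],2),'pos',np.round(o['tool_pos'],4),'rot',np.round(o['ee_rot'],3),'turn',round(t,3),'d',np.round(d,4),'F',np.round(o['wrist_force'],1),'w',round(o['width'],4))
E
python3 nudge.py '[{"jaw":0.094,"rz":-0.0175},{"jaw":0.094,"rz":-0.0175},{"jaw":0.094,"rz":-0.0175}]'; python3 -c "
from h import *
to([.54,-.03,.26])"
```

```text
time: 0.35
tool_pos: [0.1759, 0.5208, 0.2048]
ee_rot: [-3.14, -0.001, -3.132]
wrist_force: [0.1, 0.5, 0.0]
width: 0.0939
finger_force: 0.0
t 0.35 pos [0.1759 0.5208 0.2048] rot [-3.140e+00 -1.000e-03 -3.132e+00] turn 0 d [-0.3588 -0.5542 -0.0552] F [0.1 0.5 0. ] w 0.0939
```

```bash
r='';python3 nudge.py '[{"jaw":0.094,"tx":-0.0333,"ty":-0.0517,"tz":-0.005},{"jaw":0.094,"tx":-0.0333,"ty":-0.0517,"tz":-0.005},{"jaw":0.094,"tx":-0.0333,"ty":-0.0517,"tz":-0.005},{"jaw":0.094,"tx":-0.0333,"ty":-0.0517,"tz":-0.005},{"jaw":0.094,"tx":-0.0333,"ty":-0.0517,"tz":-0.005},{"jaw":0.094,"tx":-0.0333,"ty":-0.0517,"tz":-0.005},{"jaw":0.094,"tx":-0.0333,"ty":-0.0517,"tz":-0.005},{"jaw":0.094,"tx":-0.0333,"ty":-0.0517,"tz":-0.005},{"jaw":0.094,"tx":-0.0333,"ty":-0.0517,"tz":-0.005},{"jaw":0.094,"tx":-0.0333,"ty":-0.0517,"tz":-0.005},{"jaw":0.094,"tx":-0.0333,"ty":-0.0517,"tz":-0.005},{"jaw":0.094,"tx":-0.0333,"ty":-0.0517,"tz":-0.005},{"jaw":0.094,"tx":-0.0333,"ty":-0.0517,"tz":-0.005},{"jaw":0.094,"tx":-0.0333,"ty":-0.0517,"tz":-0.005},{"jaw":0.094,"tx":-0.0333,"ty":-0.0517,"tz":-0.005},{"jaw":0.094,"tx":-0.0333,"ty":-0.0517,"tz":-0.005},{"jaw":0.094,"tx":-0.0333,"ty":-0.0517,"tz":-0.005},{"jaw":0.094,"tx":-0.0333,"ty":-0.0517,"tz":-0.005},{"jaw":0.094},{"jaw":0.094}]'; python3 - <<'E'
from h import *
from bench import robot;import cv2,pickle
to([.608,-.032,.1])
s=robot.snapshot("wrist");pickle.dump(cam(s),open("w1.pkl","wb"));cv2.imwrite("pics/w1.png",s["color"])
E
```

```text
time: 2.02
tool_pos: [0.5386, -0.0368, 0.2581]
ee_rot: [3.141, -0.003, -3.14]
wrist_force: [-0.3, 0.4, 1.1]
width: 0.0941
finger_force: 0.0
t 2.02 pos [ 0.5386 -0.0368  0.2581] rot [ 3.141e+00 -3.000e-03 -3.140e+00] turn 0 d [-0.0694  0.0047  0.1581] F [-0.3  0.4  1.1] w 0.0941
```

View pics/w1.png

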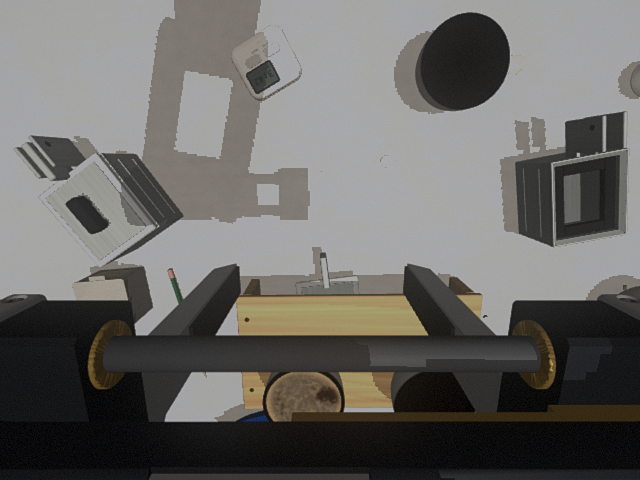

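The wrist view shows the tab at about (325,268), flange edge about (297–358,282), the shut canister's bar at (87,213) and the open mouth at (590,195). I'll enlarge these three.

```bash
python3 - <<'E'
import cv2,numpy as np
i=cv2.imread("pics/w1.png")
def c(x,y,w,h,k):return cv2.resize(i[y:y+h,x:x+w],None,fx=k,fy=k,interpolation=cv2.INTER_CUBIC)
l=c(285,240,80,60,5) # 400x300
o=c(500,100,133,150,3)[:,:400] # 399x450
o=cv2.copyMakeBorder(o,0,0,0,1,0)
s=c(10,130,200,150,2)
a=np.vstack([l,s]);b=np.vstack([o,np.zeros((150,400,3),np.uint8)])
cv2.imwrite("pics/crop2.png",np.hstack([a,b]))
E
```

```text
(no output)
```

View pics/crop2.png

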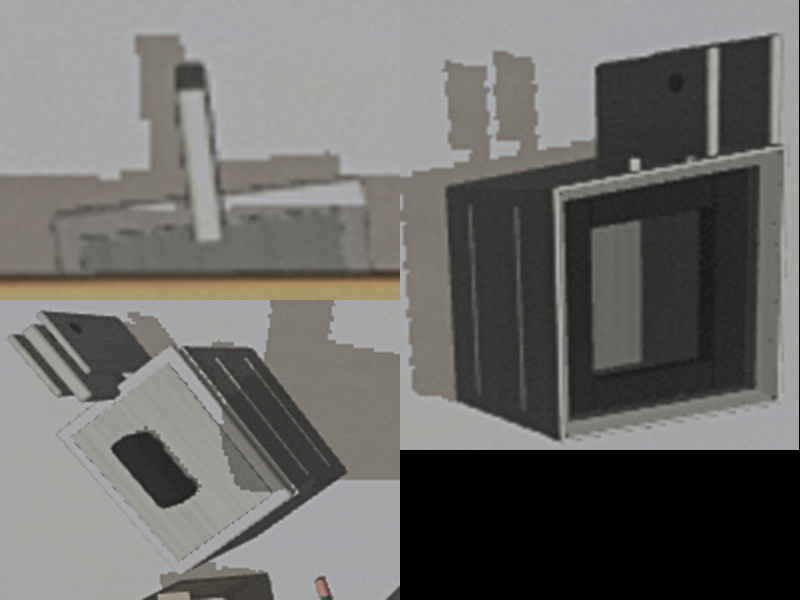

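```bash
python3 - <<'E'
from h import *;import pickle
C=pickle.load(open("w1.pkl","rb"))
def px(o,k,l):return [(o[0]+(u+.5)/k-.5,o[1]+(v+.5)/k-.5) for u,v in l]
l=px((285,240),5,[(192,89),(207,240),(57,210),(362,183)])
a=px((500,100),3,[(155,188),(384,148),(380,402),(162,440)])
b=px((10,130),2,[(178,46),(58,133),(180,272),(297,193),(154,170)])
L=[(.086,0,.042),(.044,0,.042),(.049,.042,.021),(.049,-.042,.021)]
A=[(.0485,.0415,.07),(.0485,-.0415,.07),(-.0485,-.0415,.07),(-.0485,.0415,.07)]
B=[(.049,-.042,.0815),(.049,.042,.0815),(-.049,.042,.0815),(-.049,-.042,.0815),(0,0,.1055)]
print(fit(C,L,l,[.67,-.03,3.2]));print(fit(C,A,a,[.51,.26,3.3]));print(fit(C,B,b,[.53,-.28,3.7]))
p,_=fit(C,L,l,[.67,-.03,3.2]);tab=p[:2]+.070*np.array([np.cos(p[2]),np.sin(p[2])]);print(tab)
to([*tab,.1],p[2])
E
```

```text
(array([ 0.67769242, -0.02717901,  3.23945698]), [[0.2, -0.5], [0.4, 0.8], [-1.5, 0.1], [0.2, -0.3]])
(array([0.51637957, 0.25981846, 3.33018903]), [[-0.7, -0.1], [1.3, -1.5], [0.4, 0.5], [-0.7, 0.9]])
(array([ 0.52884229, -0.27813754,  3.72037728]), [[-0.6, -2.5], [0.3, -1.7], [1.3, 1.8], [0.5, 1.5], [-2.5, 0.3]])
[ 0.60802736 -0.03401858]
t 2.07 pos [ 0.5381 -0.0356  0.2585] rot [ 3.141e+00 -2.000e-03 -3.139e+00] turn -0.095 d [-0.0697 -0.0053  0.1585] F [-0.1  0.9 -0.7] w 0.094
```

Converted, 0.035 m / 0.6 = 0.0583, 0.03 m / 0.6 = 0.05, -0.095 rad / 6.2832 = -0.0151.

```bash
python3 nudge.py '[{"jaw":0.05,"tx":-0.0387,"ty":-0.003,"tz":0.05,"rz":-0.0151},{"jaw":0.05,"tx":-0.0387,"ty":-0.003,"tz":0.05},{"jaw":0.05,"tx":-0.0387,"ty":-0.003,"tz":0.05},{"jaw":0.05,"tz":0.0583},{"jaw":0.05,"tz":0.05},{"jaw":0.05}]'; python3 - <<'E'
from h import *
to([.608,-.034,.014],3.24)
E
```

```text
time: 2.57
tool_pos: [0.6026, -0.0333, 0.0961]
ee_rot: [3.137, -0.015, -3.04]
wrist_force: [-1.8, 0.6, -1.2]
width: 0.0573
finger_force: 0.0
t 2.57 pos [ 0.6026 -0.0333  0.0961] rot [ 3.137 -0.015 -3.04 ] turn 0.003 d [-0.0053 -0.0012  0.0821] F [-1.8  0.6 -1.2] w 0.0573
```

Converted, 0.03 m / 0.6 = 0.05, 0.016 m / 0.6 = 0.0267.

```bash
python3 nudge.py '[{"jaw":0.05,"tz":0.05},{"jaw":0.05,"tz":0.05},{"jaw":0.05,"tz":0.0267},{"jaw":0.05},{"jaw":0.05}]'; python3 - <<'E'
from h import *
to([.608,-.034,.014],3.24)
E
```

```text
time: 2.98
tool_pos: [0.608, -0.0351, 0.0298]
ee_rot: [3.141, 0.0, -3.041]
wrist_force: [0.1, 0.8, 0.4]
width: 0.0502
finger_force: 0.0
t 2.98 pos [ 0.608  -0.0351  0.0298] rot [ 3.141  0.    -3.041] turn 0.002 d [-0.0001  0.0011  0.0158] F [0.1 0.8 0.4] w 0.0502
```

Converted, 0.015 m / 0.6 = 0.025, 0.001 m / 0.6 = 0.0017.

```bash
python3 nudge.py '[{"jaw":0.05,"ty":0.0017,"tz":0.025},{"jaw":0.05},{"jaw":0},{"jaw":0},{"jaw":0},{"jaw":0},{"jaw":0},{"jaw":0}]'; python3 - <<'E'
from h import *
to([.608,-.034,.014],3.24)
E
```

```text
time: 3.65
tool_pos: [0.6082, -0.0351, 0.0139]
ee_rot: [-3.142, 0.001, -3.042]
wrist_force: [0.4, -0.6, 0.3]
width: 0.0135
finger_force: 0.0
t 3.65 pos [ 0.6082 -0.0351  0.0139] rot [-3.142e+00  1.000e-03 -3.042e+00] turn 0.001 d [ 0.0001  0.0012 -0.0001] F [ 0.4 -0.6  0.3] w 0.0135
```

```bash
python3 nudge.py '[{"jaw":0},{"jaw":0},{"jaw":0},{"jaw":0}]'; python3 - <<'E'
from h import *
to([.46,-.034,.014],3.24)
E
```

```text
time: 3.98
tool_pos: [0.6082, -0.035, 0.0136]
ee_rot: [3.141, 0.0, -3.042]
wrist_force: [-0.2, 0.1, 1.3]
width: 0.0077
finger_force: 29.9
t 3.98 pos [ 0.6082 -0.035   0.0136] rot [ 3.141  0.    -3.042] turn 0.001 d [ 0.1473  0.0155 -0.0004] F [-0.2  0.1  1.3] w 0.0077
```

Converted, 0.016 m / 0.6 = 0.0267, 0.014 m / 0.6 = 0.0233.

```bash
python3 nudge.py '[{"jaw":0,"tx":0.0133},{"jaw":0,"tx":0.0233},{"jaw":0,"tx":0.0267},{"jaw":0,"tx":0.0267},{"jaw":0,"tx":0.0267},{"jaw":0,"tx":0.0267},{"jaw":0,"tx":0.0267},{"jaw":0,"tx":0.0267},{"jaw":0,"tx":0.0267},{"jaw":0,"tx":0.02},{"jaw":0,"tx":0.01},{"jaw":0},{"jaw":0}]'; python3 - <<'E'
from h import *
to([.46,-.034,.014],3.24)
E
```

```text
time: 5.07
tool_pos: [0.4559, -0.0503, 0.0136]
ee_rot: [-3.142, -0.002, -3.043]
wrist_force: [-3.2, -0.2, 3.8]
width: 0.0077
finger_force: 29.9
t 5.07 pos [ 0.4559 -0.0503  0.0136] rot [-3.142e+00 -2.000e-03 -3.043e+00] turn 0.001 d [-0.0057  0.0158 -0.0004] F [-3.2 -0.2  3.8] w 0.0077
```

Converted, -0.035 m / 0.6 = -0.0583, -0.03 m / 0.6 = -0.05.

```bash
python3 nudge.py '[{"jaw":0.05},{"jaw":0.05},{"jaw":0.05},{"jaw":0.05},{"jaw":0.05,"tz":-0.025},{"jaw":0.05,"tz":-0.05},{"jaw":0.05,"tz":-0.0583},{"jaw":0.05,"tx":-0.0333,"tz":-0.0583},{"jaw":0.05,"tx":-0.05,"tz":-0.0583},{"jaw":0.05,"tx":-0.05,"tz":-0.05},{"jaw":0.05,"tz":-0.05},{"jaw":0.05},{"jaw":0.05},{"jaw":0.05}]'; python3 - <<'E'
from h import *
from bench import robot;import cv2,pickle
to([.53,-.04,.2])
s=robot.snapshot("wrist");pickle.dump(cam(s),open("w2.pkl","wb"));cv2.imwrite("pics/w2.png",s["color"])
E
```

```text
time: 6.23
tool_pos: [0.5325, -0.0425, 0.2183]
ee_rot: [3.141, -0.002, -3.042]
wrist_force: [-0.2, 0.2, -0.6]
width: 0.0497
finger_force: 0.0
t 6.23 pos [ 0.5325 -0.0425  0.2183] rot [ 3.141e+00 -2.000e-03 -3.042e+00] turn 0 d [0.0022 0.0027 0.0183] F [-0.2  0.2 -0.6] w 0.0497
```

View pics/w2.png

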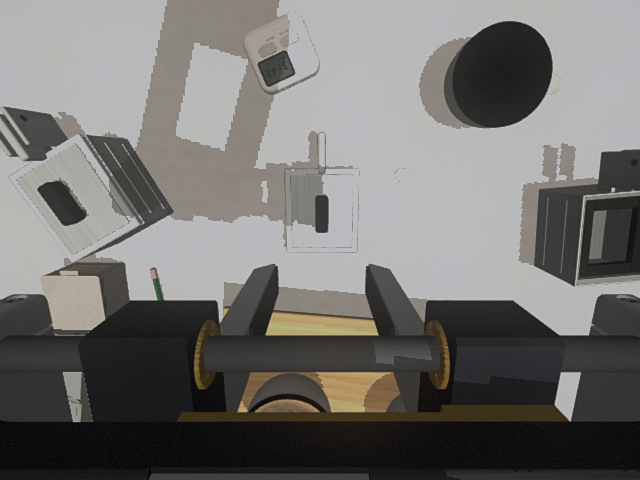

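The lid lies flat and free: flange corners (284,168), (359,168), (358,252), (286,252); bar centre (322,214); tab from (321,133).

```bash
python3 - <<'E'
from h import *;import pickle
C=pickle.load(open("w2.pkl","rb"))
L=[(.049,.042,.021),(.049,-.042,.021),(-.049,-.042,.021),(-.049,.042,.021),(0,0,.045),(.086,0,.042)]
p,r=fit(C,L,[(284.5,168.5),(359.5,168.5),(358,252),(286,252),(321.8,214),(321.5,133.5)],[.52,-.04,3.24]);print(p,r)
to([p[0],p[1],.022],p[2])
E
```

```text
[ 0.52629811 -0.04381937  3.24337093] [[-0.5, -0.4], [0.0, -0.6], [-0.5, 0.6], [0.4, 0.8], [0.1, 1.2], [0.3, -1.7]]
t 6.28 pos [ 0.532  -0.0424  0.2176] rot [ 3.141e+00 -3.000e-03 -3.042e+00] turn -0.003 d [ 0.0058 -0.0009  0.1956] F [-0.3 -0.7  0.5] w 0.0502
```

Converted, 0.035 m / 0.6 = 0.0583, 0.03 m / 0.6 = 0.05.

```bash
python3 nudge.py '[{"jaw":0.05,"tx":0.01,"ty":-0.0017,"tz":0.05},{"jaw":0.05,"tz":0.0583},{"jaw":0.05,"tz":0.0583},{"jaw":0.05,"tz":0.0583},{"jaw":0.05,"tz":0.05},{"jaw":0.05,"tz":0.0333},{"jaw":0.05},{"jaw":0.05}]'; python3 - <<'E'
from h import *
to([.526,-.0437,.0235],3.243)
E
```

```text
time: 6.95
tool_pos: [0.5246, -0.0438, 0.0322]
ee_rot: [3.14, -0.005, -3.043]
wrist_force: [-0.4, 0.3, -0.3]
width: 0.0502
finger_force: 0.0
t 6.95 pos [ 0.5246 -0.0438  0.0322] rot [ 3.14  -0.005 -3.043] turn -0.002 d [-0.0014 -0.0001  0.0087] F [-0.4  0.3 -0.3] w 0.0502
```

Converted, 0.008 m / 0.6 = 0.0133.

```bash
python3 nudge.py '[{"jaw":0.05,"tz":0.0133},{"jaw":0.05},{"jaw":0},{"jaw":0},{"jaw":0},{"jaw":0},{"jaw":0},{"jaw":0},{"jaw":0},{"jaw":0}]'; python3 - <<'E'
from h import *
to([.526,-.0437,.0235],3.243)
E
```

```text
time: 7.78
tool_pos: [0.5273, -0.0439, 0.0268]
ee_rot: [3.141, 0.0, -3.042]
wrist_force: [0.6, 0.9, 1.4]
width: 0.0139
finger_force: 30.0
t 7.78 pos [ 0.5273 -0.0439  0.0268] rot [ 3.141  0.    -3.042] turn -0.002 d [0.0012 0.0003 0.0033] F [0.6 0.9 1.4] w 0.0139
```

Converted, -0.035 m / 0.6 = -0.0583, -0.03 m / 0.6 = -0.05, -0.03 rad / 6.2832 = -0.0048.

```bash
python3 nudge.py '[{"jaw":0,"tz":-0.0333},{"jaw":0,"tz":-0.05},{"jaw":0,"tz":-0.0583},{"jaw":0,"tz":-0.0583},{"jaw":0,"tz":-0.0583,"rz":-0.0048},{"jaw":0,"ty":0.0167,"tz":-0.0333,"rz":-0.0048},{"jaw":0,"ty":0.0417,"rz":-0.0045},{"jaw":0,"ty":0.05},{"jaw":0,"ty":0.05},{"jaw":0,"ty":0.05},{"jaw":0,"ty":0.0417},{"jaw":0,"ty":0.025},{"jaw":0},{"jaw":0},{"jaw":0}]'; python3 - <<'E'
from h import *
from bench import robot;import cv2,pickle
to([.5145,.2598,.2],3.330)
s=robot.snapshot("wrist");pickle.dump(cam(s),open("w3.pkl","wb"));cv2.imwrite("pics/w3.png",s["color"])
E
```

```text
time: 9.03
tool_pos: [0.4977, 0.1175, 0.2012]
ee_rot: [-3.141, -0.001, -2.955]
wrist_force: [0.5, 0.2, -1.7]
width: 0.014
finger_force: 30.0
t 9.03 pos [0.4977 0.1175 0.2012] rot [-3.141e+00 -1.000e-03 -2.955e+00] turn -0.002 d [-0.0432  0.1367  0.0012] F [ 0.5  0.2 -1.7] w 0.014
```

View pics/w3.png

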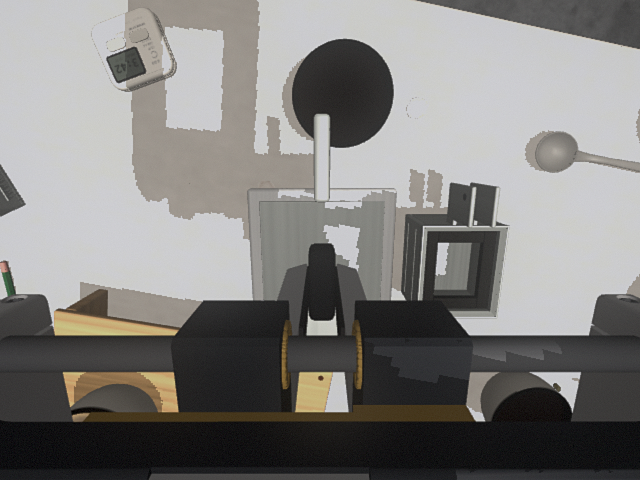

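The held lid's tab is at (322,115–200) with flange front corners (248,188) and (396,188); the open canister is at (465,268). I'll enlarge both.

```bash
python3 - <<'E'
import cv2,numpy as np
i=cv2.imread("pics/w3.png")
def c(x,y,w,h,k):return cv2.resize(i[y:y+h,x:x+w],None,fx=k,fy=k,interpolation=cv2.INTER_CUBIC)
o=c(415,205,100,150,4); l=c(237,100,200,150,2); l2=c(300,230,50,37,8)[:300,:400]
l2=cv2.copyMakeBorder(l2,0,300-l2.shape[0],0,0,0)
cv2.imwrite("pics/crop3.png",np.hstack([np.vstack([l,l2]),o]))
E
```

```text
(no output)
```

View pics/crop3.png

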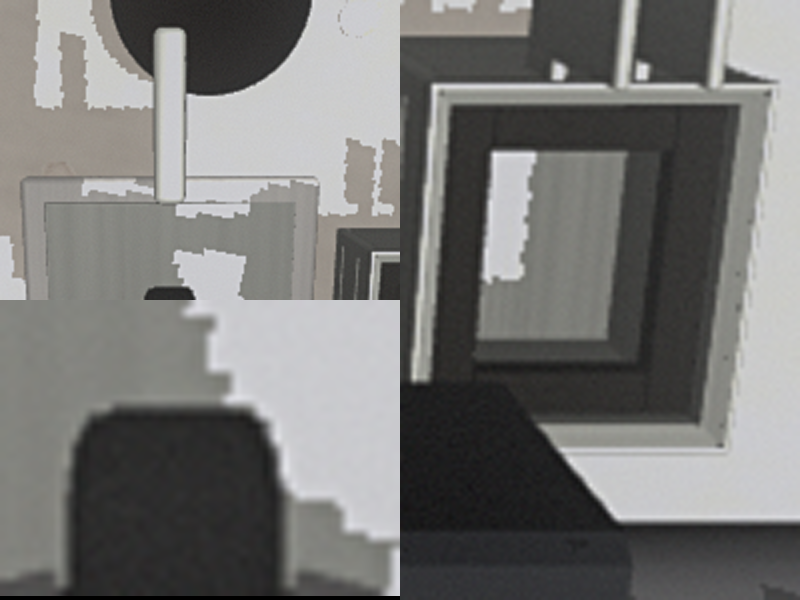

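```bash
python3 - <<'E'
from h import *;import pickle
C=pickle.load(open("w3.pkl","rb"))
def px(o,k,l):return [(o[0]+(u+.5)/k-.5,o[1]+(v+.5)/k-.5) for u,v in l]
a=px((415,205),4,[(33,84),(378,84),(327,452)])
A=[(.0485,.0415,.07),(.0485,-.0415,.07),(-.0485,-.0415,.07)]
p,r=fit(C,A,a,[.51,.26,3.33]);print(p,r)
l=px((237,100),2,[(22,178),(319,178),(170,28),(170,203)])+px((300,230),8,[(175,108)])
z=.1904
L=[(.049,.042,z+.005),(.049,-.042,z+.005),(.086,0,z+.026),(.044,0,z+.026),(.02,0,z+.029)]
q,r=fit(C,L,l,[.5,.12,3.33]);print(q,r)
R=lambda t:np.array([[np.cos(t),-np.sin(t)],[np.sin(t),np.cos(t)]])
from bench import robot
o=robot.get_obs();y=o['ee_rot'][2]
off=R(y).T@(o['tool_pos'][:2]-q[:2]);print('tcp in lid frame',off,'yaw tool',y+2*np.pi)
to([*(p[:2]+R(p[2])@off),.2],p[2]+(y+2*np.pi-q[2]));to([*p[:2],.2],p[2])
E
```

```text
[0.51632234 0.25968167 3.32771234] [[-0.5, -0.3], [0.2, -0.2], [0.2, 0.7]]
[0.49669235 0.11579973 3.3277536 ] [[-1.9, -0.5], [1.2, -0.4], [0.0, -1.2], [-0.1, 1.1], [0.2, 7.5]]
tcp in lid frame [-0.00130434 -0.00120665] yaw tool 3.327739166373277
t 9.08 pos [0.4978 0.1172 0.2012] rot [-3.141e+00 -1.000e-03 -2.955e+00] turn 0.0 d [-0.0459  0.1378  0.0012] F [-0.4 -0.8 -1.1] w 0.0134
t 9.08 pos [0.4978 0.1172 0.2012] rot [-3.141e+00 -1.000e-03 -2.955e+00] turn 0.0 d [-0.0446  0.1366  0.0012] F [-0.4 -0.8 -1.1] w 0.0134
```

Converted, 0.03 m / 0.6 = 0.05, 0.025 m / 0.6 = 0.0417.

```bash
python3 nudge.py '[{"jaw":0,"tx":-0.0133,"ty":0.0417},{"jaw":0,"tx":-0.0167,"ty":0.05},{"jaw":0,"tx":-0.0167,"ty":0.05},{"jaw":0,"tx":-0.0167,"ty":0.05},{"jaw":0,"tx":-0.0125,"ty":0.0372},{"jaw":0,"tz":0.0167},{"jaw":0,"tz":0.0417},{"jaw":0,"tz":0.0417},{"jaw":0,"tz":0.0333},{"jaw":0},{"jaw":0}]'; python3 - <<'E'
from h import *
R=lambda t:np.array([[np.cos(t),-np.sin(t)],[np.sin(t),np.cos(t)]])
to([*(np.array([.5163,.2597])+R(3.328)@[-.0011,-.0008]),.1],3.328)
from bench import robot;import cv2
s=robot.snapshot("scene");i=s["color"][170:250,215:322];cv2.imwrite("pics/s4.png",cv2.resize(i,None,fx=7,fy=7,interpolation=cv2.INTER_CUBIC))
E
```

```text
time: 10.0
tool_pos: [0.5162, 0.2598, 0.12]
ee_rot: [-3.141, -0.004, -2.956]
wrist_force: [-0.4, -0.3, -1.5]
width: 0.0135
finger_force: 30.0
t 10.0 pos [0.5162 0.2598 0.12  ] rot [-3.141 -0.004 -2.956] turn -0.001 d [-0.0011  0.0007  0.02  ] F [-0.4 -0.3 -1.5] w 0.0135
```

View pics/s4.png

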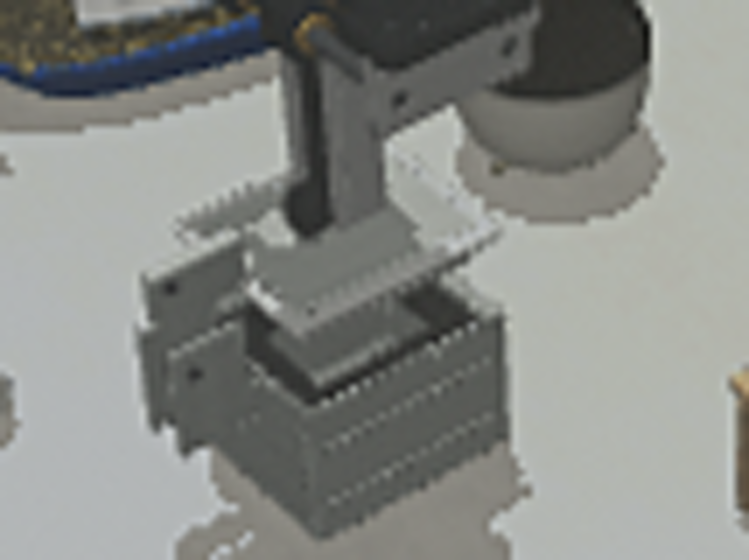

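The lid hangs over the mouth, with its tab in line between the ears and its foot over the opening. I'll lower it in.

Converted, 0.01 m / 0.6 = 0.0167, 0.008 m / 0.6 = 0.0133.

```bash
python3 nudge.py '[{"jaw":0,"tx":-0.0017,"ty":0.0008,"tz":0.0167},{"jaw":0,"tz":0.0133},{"jaw":0,"tz":0.01},{"jaw":0,"tz":0.0067},{"jaw":0},{"jaw":0}]'; python3 nudge.py '[{"jaw":0,"tz":0.005},{"jaw":0,"tz":0.005},{"jaw":0,"tz":0.0033},{"jaw":0},{"jaw":0}]'
```

```text
time: 10.55
tool_pos: [0.5175, 0.2622, 0.0933]
ee_rot: [-3.142, -0.001, -2.954]
wrist_force: [-0.3, 0.2, -2.0]
width: 0.0135
finger_force: 30.0
time: 10.97
tool_pos: [0.5183, 0.2625, 0.0871]
ee_rot: [3.141, 0.002, -2.954]
wrist_force: [-1.4, 0.0, 5.3]
width: 0.0134
finger_force: 30.0
```

```bash
python3 nudge.py '[{"jaw":0,"tx":0.0008,"ty":-0.0033},{"jaw":0},{"jaw":0,"tz":0.005},{"jaw":0,"tz":0.005},{"jaw":0},{"jaw":0}]'; python3 nudge.py '[{"jaw":0,"tz":0.005},{"jaw":0,"tz":0.0033},{"jaw":0},{"jaw":0}]'
```

```text
time: 11.47
tool_pos: [0.5184, 0.2615, 0.081]
ee_rot: [3.139, 0.003, -2.954]
wrist_force: [-0.7, 2.5, 5.0]
width: 0.0139
finger_force: 30.0
time: 11.8
tool_pos: [0.5185, 0.2616, 0.0808]
ee_rot: [3.139, 0.005, -2.954]
wrist_force: [-7.3, -0.4, 21.6]
width: 0.0137
finger_force: 30.0
```

Converted, -0.02 m / 0.6 = -0.0333, -0.01 m / 0.6 = -0.0167.

```bash
python3 nudge.py '[{"jaw":0.05},{"jaw":0.05},{"jaw":0.05},{"jaw":0.05},{"jaw":0.05,"tz":-0.0167},{"jaw":0.05,"tz":-0.0333},{"jaw":0.05,"tz":-0.0333},{"jaw":0},{"jaw":0},{"jaw":0},{"jaw":0},{"jaw":0},{"jaw":0},{"jaw":0}]'; python3 -c "
from h import *
to([.517,.260,.105],3.328)"
```

```text
time: 12.97
tool_pos: [0.5172, 0.26, 0.1237]
ee_rot: [-3.141, -0.001, -2.954]
wrist_force: [0.6, 0.5, 0.0]
width: 0.007
finger_force: 0.0
t 12.97 pos [0.5172 0.26   0.1237] rot [-3.141e+00 -1.000e-03 -2.954e+00] turn 0.001 d [0.0002 0.     0.0187] F [0.6 0.5 0. ] w 0.007
```

Converted, 0.01 m / 0.6 = 0.0167, 0.004 m / 0.6 = 0.0067.

```bash
python3 nudge.py '[{"jaw":0,"tz":0.0167},{"jaw":0,"tz":0.0167},{"jaw":0,"tz":0.0067},{"jaw":0,"tz":0.0033},{"jaw":0,"tz":0.0033},{"jaw":0},{"jaw":0}]'
```

```text
time: 13.55
tool_pos: [0.5168, 0.2598, 0.0992]
ee_rot: [-3.141, -0.001, -2.954]
wrist_force: [-6.2, -2.7, 13.6]
width: 0.0002
finger_force: 6.7
```

```bash
python3 nudge.py '[{"jaw":0,"tz":0.0033},{"jaw":0,"tz":0.0017},{"jaw":0},{"jaw":0,"tz":-0.025},{"jaw":0,"tz":-0.05},{"jaw":0,"tz":-0.0583},{"jaw":0,"tz":-0.05},{"jaw":0},{"jaw":0}]'; python3 - <<'E'
from h import *
to([.5285,-.2785,.17],3.2)
from bench import robot;import cv2
s=robot.snapshot("scene");cv2.imwrite("pics/s5.png",cv2.resize(s["color"][170:250,215:322],None,fx=7,fy=7,interpolation=cv2.INTER_CUBIC))
E
```

```text
time: 14.3
tool_pos: [0.5185, 0.2605, 0.2054]
ee_rot: [3.141, 0.004, -2.954]
wrist_force: [-0.1, -0.7, -0.7]
width: 0.0003
finger_force: 0.0
t 14.3 pos [0.5185 0.2605 0.2054] rot [ 3.141  0.004 -2.954] turn 0.129 d [ 0.0215 -0.5387  0.0354] F [-0.1 -0.7 -0.7] w 0.0003
```

View pics/s5.png

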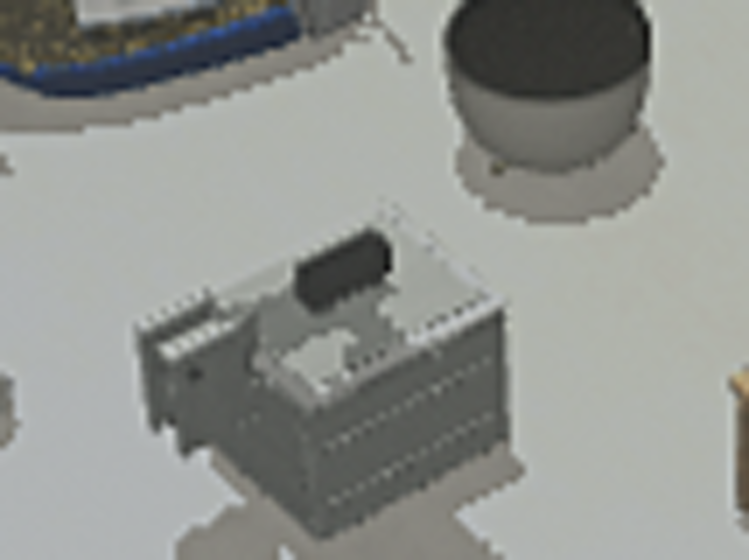

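The lid is home in the open canister with its tab between the ears. Next is the other canister.

Converted, -0.032 m / 0.6 = -0.0533, -0.03 m / 0.6 = -0.05, 0.1285 rad / 6.2832 = 0.0205.

```bash
python3 nudge.py '[{"jaw":0,"rz":0.0205},{"jaw":0,"tx":0.0017,"ty":-0.05},{"jaw":0,"tx":0.0017,"ty":-0.0533},{"jaw":0,"tx":0.0017,"ty":-0.0533},{"jaw":0,"tx":0.0017,"ty":-0.0533},{"jaw":0,"tx":0.0017,"ty":-0.0533},{"jaw":0,"tx":0.0017,"ty":-0.0533},{"jaw":0,"tx":0.0017,"ty":-0.0533},{"jaw":0,"tx":0.0017,"ty":-0.0533},{"jaw":0,"tx":0.0017,"ty":-0.0533},{"jaw":0,"tx":0.0017,"ty":-0.0533},{"jaw":0,"tx":0.0017,"ty":-0.0533},{"jaw":0,"tx":0.0017,"ty":-0.0533},{"jaw":0,"tx":0.0017,"ty":-0.0533},{"jaw":0,"tx":0.0017,"ty":-0.0533},{"jaw":0,"tx":0.0017,"ty":-0.0533},{"jaw":0,"tx":0.0017,"ty":-0.0533},{"jaw":0,"tx":0.005,"ty":-0.0417},{"jaw":0,"tz":0.0333},{"jaw":0,"tz":0.0333}]'; python3 nudge.py '[{"jaw":0},{"jaw":0}]'; python3 - <<'E'
from h import *
to([.5285,-.2785,.12])
E
```

```text
time: 16.02
tool_pos: [0.531, -0.2767, 0.1608]
ee_rot: [3.14, -0.002, -3.082]
wrist_force: [0.1, -0.1, -0.7]
width: 0.0005
finger_force: 0.0
time: 16.18
tool_pos: [0.53, -0.2739, 0.1595]
ee_rot: [3.137, -0.006, -3.08]
wrist_force: [0.6, 0.3, -1.5]
width: 0.0006
finger_force: 0.0
t 16.18 pos [ 0.53   -0.2739  0.1595] rot [ 3.137 -0.006 -3.08 ] turn 0 d [ 0.0018 -0.0045  0.0395] F [ 0.6  0.3 -1.5] w 0.0006
```

Converted, 0.02 m / 0.6 = 0.0333, 0.006 m / 0.6 = 0.01.

```bash
python3 nudge.py '[{"jaw":0,"tx":0.0017,"ty":-0.0058,"tz":0.0333},{"jaw":0,"tz":0.0333},{"jaw":0,"tz":0.01},{"jaw":0,"tz":0.01},{"jaw":0},{"jaw":0}]'; python3 nudge.py '[{"jaw":0,"tz":0.0067},{"jaw":0,"tz":0.0067},{"jaw":0,"tz":0.005},{"jaw":0},{"jaw":0}]'
```

```text
time: 16.68
tool_pos: [0.5316, -0.2785, 0.1125]
ee_rot: [-3.141, 0.001, -3.079]
wrist_force: [-0.2, -0.5, 0.6]
width: 0.0003
finger_force: 0.0
time: 17.1
tool_pos: [0.5319, -0.279, 0.102]
ee_rot: [-3.14, 0.003, -3.079]
wrist_force: [0.3, 0.2, 4.1]
width: 0.0007
finger_force: 2.2
```

Converted, 0.003 m / 0.6 = 0.005, 0.002 m / 0.6 = 0.0033.

```bash
python3 nudge.py '[{"jaw":0,"tx":0.0033,"tz":0.005},{"jaw":0,"tz":0.0033},{"jaw":0},{"jaw":0}]'; python3 nudge.py '[{"jaw":0,"tz":0.0033},{"jaw":0,"tz":0.0033},{"jaw":0},{"jaw":0}]'
```

```text
time: 17.43
tool_pos: [0.5319, -0.279, 0.0992]
ee_rot: [-3.139, 0.008, -3.079]
wrist_force: [2.8, 1.8, 8.9]
width: 0.0001
finger_force: 4.8
time: 17.77
tool_pos: [0.532, -0.279, 0.099]
ee_rot: [-3.138, 0.009, -3.079]
wrist_force: [-3.7, 5.1, 21.6]
width: 0.0005
finger_force: 10.9
```

Converted, -0.035 m / 0.6 = -0.0583, -0.03 m / 0.6 = -0.05.

```bash
python3 nudge.py '[{"jaw":0,"tz":-0.0333},{"jaw":0,"tz":-0.05},{"jaw":0,"tz":-0.0583},{"jaw":0,"tz":-0.0583},{"jaw":0},{"jaw":0},{"jaw":0}]'; python3 - <<'E'
from bench import robot;import cv2
s=robot.snapshot("scene")["color"];cv2.imwrite("pics/s6.png",s[180:440,200:480].repeat(2,0).repeat(2,1))
E
```

```text
time: 18.35
tool_pos: [0.5287, -0.2785, 0.2104]
ee_rot: [3.141, -0.001, -3.079]
wrist_force: [-0.4, -0.5, -2.1]
width: 0.0005
finger_force: 0.0
```

View pics/s6.png

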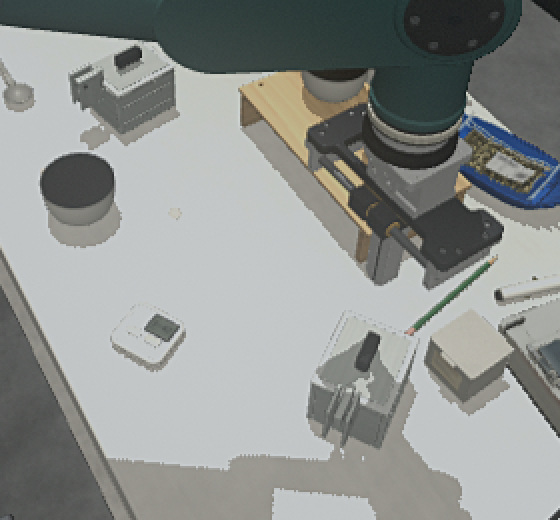

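Both lids are home (bars at (128,57) and (368,350)), and the bowl, timer and tin look undisturbed.

```bash
python3 -c "
from bench import robot
print(robot.close_job())"
```

```text
the job is handed in; nothing more can be done
None
```

Both canisters are closed: the loose lid is on the open canister with its tab between the ears, both lids are pressed home (bar tops at about 99 mm), and the job was handed in at about 18 s, though no verdict was returned.

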